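# Clamp the glued turntable foot

## Robot

A 6-joint arm with a two-finger parallel gripper is mounted at the origin on the work surface. World frame = base frame: x ahead of the robot, y to its left, z up, the work surface at z = 0. Lengths are in m, angles in degrees, forces in N, time in s.
With the tool pointing down it reaches from about 0.325 to 0.775 m from the base axis. Payload 5.5 kg.
Tool frame: the origin (TCP) lies at the centre of the arm's flange, where the gripper is bolted on; the fingertips stand 182 mm ahead of it and the grasp point (between the pads) lies 163 mm ahead of it; z points along the fingers, y is the direction in which the jaws open and shut (so a half turn about z gives the same grasp; the last joint's range is limited). The gripper opens to 88 mm and grips with 3 to 60 N. Pads are 20 mm wide; open, the fingers measure 115 mm over their backs; the gripper's body (75 mm by 178 mm) begins 61 mm behind the grasp point.
Start: joints at [-71.373, 5.22, 70.514, -0, 104.267, -3.249], TCP at [0.224, -0.557, 0.405] pointing down, gripper open.
Joint ranges: [-164.24, 164.24], [-49.07, 125.15], [9.68, 141.18], [-86.29, 266.29], [3.28, 154.24], [-151.56, 151.56]. Speed limits (degrees/s): [147.25, 147.25, 172.46, 180, 180, 180].

## Interface

Orientations are given as [roll, pitch, yaw] about the fixed x, y, z axes, in that order (R = Rz(yaw) Ry(pitch) Rx(roll)).
In Python, from station import r gives the robot as it stands. The module is installed in compiled form; this text tells all that it offers. Calls block until the motion is done:
- r.reach(position, orientation): joint-space move of the TCP to a pose.
- r.servo_line(position, rotation=None, speed=0.15): straight line of the TCP; rotation=None keeps the orientation; speed is the mean speed in m/s.
- r.move_joints(angles): joint-space move.
- r.let_go() and r.grab(squeeze=None): open the fingers fully, or close them until they stop; squeeze is the grip in N (None keeps the last).
- r.wait(seconds).
- r.inverse_kinematics(position, orientation): joint angles nearest the present ones, or None.
- r.sense(): the state.
- r.snapshot(name): name is "scene" or "top" or "wrist"; returns a dict with "frame" (480x640x3 uint8, red, green, blue), "fx", "fy", "cx", "cy" (pixels), "R" (3x3) and "t" (3): a world point X has camera coordinates R X + t. Camera axes: x right, y down, z forward; pixel columns grow to the right and rows downward; lengths in m; the calibration is good to about 2 mm. A picture is of the moment at which its call begins. There is no depth.
A pose or a line that the arm cannot do raises r.IKError and nothing moves.
- r.hand_in(): hands the job in, once; it reports no verdict.
The state is a dict: "clock": time; "joints": joint angles; "joint_vel": joint speeds; "joint_torque": joint torques, N m; "tcp_pos": TCP position; "orientation": TCP orientation; "contact_force": force on the tool from outside, world axes, zero at the start; "torque": the same for the moment, N m; "opening": finger opening in m.
Only numpy, scipy, OpenCV 4.12 (cv2) and the standard library are available. Lean on these libraries where they do the work, as an engineer would, in place of code of your own. Each camera call takes 0.05 s, during which the arm holds its last target.

## Task

Set the freshly glued bamboo block lengthwise and centred between the jaw and the end stop of the ratchet clamp, standing flat on the clamp's plate and let go. Then pump the clamp's two squeeze triggers until the jaw has closed on the block and presses it firmly but gently against the stop, without crushing it, and finish still holding the triggers squeezed so that the pressure stays on. Move the jaw only by its triggers, and leave the spatula, lighter, skewer holder and turntable where they are.

Things in the scene. Friction and masses are not known exactly. Their poses are not given: they have to be found in the camera images.
- clamp: Ratchet clamp fixed to the counter: dark steel plate 350 x 90 x 12 mm with, along its x, a grey housing at x -102 to -38 mm (56 mm wide, 58 mm high, its 20 mm wide neck up to 117 mm), the moving jaw and the fixed end stop. Origin: centre of the plate's underside, on the counter; x points from housing to end stop, z up. The jaw's toothed bar sticks out behind the housing.
- grip (a point): Mid-point between the two teal triggers, 92 mm above the counter, with the clamp's axes. The triggers are upright paddles 54 mm long (clamp x), 6 mm thick, from 64 to 120 mm above the counter, one on each side (clamp y) of the housing's neck; outer faces 60 mm apart at rest, 40 mm fully squeezed. Squeeze them from above, closing along clamp y; springs push them out again when the fingers open.
- trigger_left (a joint): How far each trigger is squeezed in: 0 (rest) to 0.010 m (full). The jaw goes forward 2 mm per mm of this, after up to 3.3 mm of idle travel until the ratchet catches a tooth (6.5 mm pitch): one full pump gives 13 to 20 mm. When the triggers are let out the jaw stays where it is. Once the jaw presses the block, the triggers stop short of full travel.
- trigger_right (a joint): The same for the other trigger (linked, always equal). A squeeze of about 10 N moves the jaw; 15 to 20 N is a good final grip, above about 40 N crushes the block.
- jaw (a joint): How far the jaw has gone forward (m), 0 to 0.080; it starts at 0 to 0.020. Jaw face and stop face are 105 mm apart less this value, so with the 50 mm block pressed against the stop it reads about 0.055. It cannot be wound back.
- jaw_face (a point): Centre of the moving jaw's rubber-faced pad (42 x 44 mm), 37 mm above the counter, with the clamp's axes; the jaw's top is 63 mm above the counter, the jaw is 46 mm wide and 22 mm thick and moves along clamp x.
- stop: The fixed end stop of the clamp, 60 mm wide, top 65 mm above the counter, with the clamp's origin and axes; its rubber face looks back along clamp x and lies 150 mm from that origin.
- slot (a point): Where the block's centre should be set down: 118 mm along clamp x, on the centre line, 34.5 mm above the counter (half a block above the plate); the block then stands 7 mm short of the stop.
- block_center (a point): Centre of the loose glued block of two bamboo layers, 50 mm long (its x), 36 mm wide (its y), 45 mm high, about 90 g, standing on the counter; take it across its 36 mm width. In the clamp its length lies along the clamp's x (either way round).
- turntable: Bystander: round bamboo turntable, 250 mm across, with three spice jars standing fixed on it, 119 mm high in all. Origin: centre of its underside.
- spatula: Bystander: steel spatula with its handle, lying flat on the counter.
- lighter: Bystander: black plastic lighter 84 x 24 x 13 mm, lying flat. Origin: underside, near its centre.
- skewers: Bystander: upright steel cup 68 mm across and 100 mm high with skewers up to 170 mm. Origin: centre of its underside.
Things that resemble listed ones, but are neither listed nor needed, are in the scene too. Of the things that look like the part that bears block_center, take the one that is farthest from the robot's base at the start.

How it is judged:
By the outcome, as a careful person would: the job done as asked, in the order asked, and still so for the second after the job is handed in, while the arm keeps its last pose, push and grip.
It also fails if it takes over 51 s, if anything falls off the work surface, if the arm or the gripper's body presses on something with over 40 N, if the wrist force passes 120 N, or if a joint passes its speed limit or range.

## Working session

There is one attempt and no reset: what is moved stays moved. The work goes in short steps, each a Python script; the robot and the scene stay as the last script left them, time stands still between calls to the robot, and variables do not carry over. Pictures are saved under pics/ and viewed, and the job is handed in when it is done.

```bash
mkdir -p pics; cat > h.py <<'E'
import numpy as np, cv2, pickle
from station import r
def snap(n,out):
    s=r.snapshot(n); cv2.imwrite(f'pics/{out}.png',cv2.cvtColor(s['frame'],cv2.COLOR_RGB2BGR)); pickle.dump(s,open(f'pics/{out}.pkl','wb')); return s
def load(o): return pickle.load(open(f'pics/{o}.pkl','rb'))
def ray(s,u,v,z):
    R=np.array(s['R']);t=np.array(s['t']);c=-R.T@t
    d=R.T@np.array([(u-s['cx'])/s['fx'],(v-s['cy'])/s['fy'],1.]);return c+d*(z-c[2])/d[2]
def proj(s,X):
    p=np.array(s['R'])@np.array(X)+np.array(s['t']);return p[0]/p[2]*s['fx']+s['cx'],p[1]/p[2]*s['fy']+s['cy']
E
python3 - <<'E'
from h import *
for n in('scene','top'):
    s=snap(n,n+'0');print(n,-np.array(s['R']).T@s['t'],s['fx'])
st=r.sense();print(st)
E
```

```text
scene [1.11571566 0.09258023 0.95001421] 460.53933699556507
top [ 0.35984146 -0.05705389  1.12525665] 467.52318842242914
{'clock': 0.1, 'joints': array([-7.13727356e+01,  5.25885513e+00,  7.05736686e+01, -7.60709488e-04,
        1.04266812e+02, -3.24820197e+00]), 'joint_vel': array([ 0.07271019, -0.05660688, -0.07993673, -0.00325149,  0.00819266,
        0.04515129]), 'joint_torque': array([ 9.75244911e-04, -4.47855270e+01, -4.07573462e+01,  6.99275080e-02,
        2.83331692e-02, -1.06141429e-04]), 'tcp_pos': array([ 0.22357261, -0.55684888,  0.40363197]), 'orientation': array([-1.79900782e+02, -4.89212950e-03,  2.18752753e+01]), 'contact_force': array([ 0.70175508,  0.36895079, -0.37463529]), 'torque': array([-0.00216904, -0.00192843, -0.01418959]), 'opening': 0.0875585962876745}
```

View pics/top0.png

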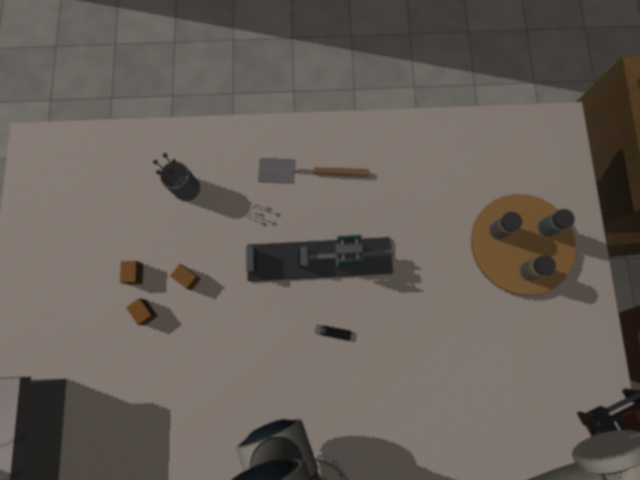

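View pics/scene0.png

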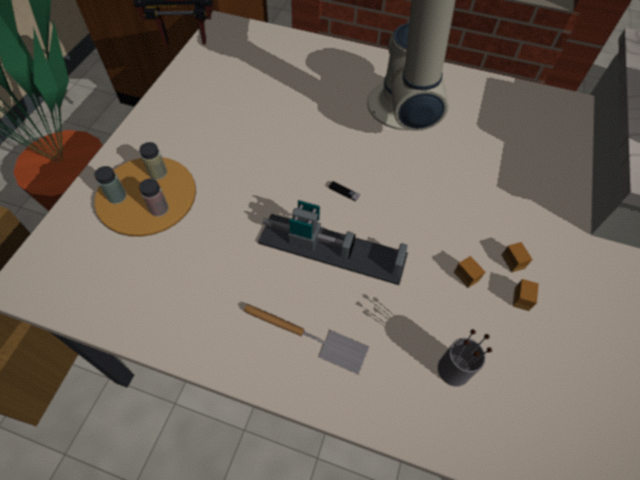

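The top view shows three bamboo blocks at about (131,272), (184,277) and (141,312). The clamp runs from (250,262) at the stop to (392,255), with its housing at (348,250). I'll measure these now.

```bash
python3 - <<'E'
from h import *
s=load('top0'); f=s['frame']; hsv=cv2.cvtColor(f,cv2.COLOR_RGB2HSV)
print('base px',proj(s,[0,0,0]))
for n in('top0','scene0'):
    s=load(n); f=s['frame']; hsv=cv2.cvtColor(f,cv2.COLOR_RGB2HSV)
    m=((hsv[...,1]>120)&(hsv[...,0]<22)&(hsv[...,2]>50)).astype('uint8')
    for c in cv2.findContours(m,0,1)[0]:
        a=cv2.contourArea(c)
        if 100<a<1500:
            b=cv2.minAreaRect(c);p=ray(s,*b[0],.0225);print(n,a,b,p.round(3),np.hypot(p[0],p[1]).round(3))
s=load('top0')
t=f=s['frame']
a=cv2.resize(f[225:295,235:405],None,fx=4.5,fy=4.5,interpolation=2);b=cv2.resize(f[250:335,110:210],None,fx=4.5,fy=4.5,interpolation=2)
s2=load('scene0')['frame']; c=cv2.resize(s2[195:290,250:420],None,fx=4.5,fy=4.5,interpolation=2);d=cv2.resize(s2[235:320,445:550],None,fx=5,fy=5,interpolation=2)
for k,i in zip(['ta','tb','sc','sd'],[a,b,c,d]): cv2.imwrite(f'pics/{k}.png',np.clip(i[...,::-1].astype(float)*1.5,0,255).astype('uint8'))
E
```

```text
base px (np.float64(309.88546632475675), np.float64(510.89359756401313))
top0 306.5 ((139.1120147705078, 311.3840026855469), (21.25050163269043, 16.064367294311523), 55.304840087890625) [0.445 0.384 0.022] 0.588
top0 284.0 ((183.59999084472656, 275.79998779296875), (20.69856834411621, 15.260808944702148), 37.87498474121094) [0.525 0.282 0.022] 0.596
top0 281.0 ((128.5, 272.0), (20.0, 15.0), 90.0) [0.539 0.413 0.022] 0.679
scene0 368.0 ((273.29315185546875, 319.4827880859375), (61.845333099365234, 7.221854209899902), 23.198591232299805) [ 0.778 -0.103  0.022] 0.785
scene0 443.0 ((527.0377197265625, 294.8678894042969), (20.604084014892578, 27.746829986572266), 15.945395469665527) [0.535 0.408 0.022] 0.673
scene0 322.5 ((470.70587158203125, 270.17645263671875), (25.03879165649414, 20.922826766967773), 59.03623962402344) [0.515 0.279 0.022] 0.585
scene0 333.5 ((519.988037109375, 255.8064422607422), (26.25803565979004, 20.603778839111328), 80.13418579101562) [0.437 0.383 0.022] 0.581
scene0 386.5 ((9.5, 225.5), (37.0, 19.0), 90.0) [ 0.767 -0.789  0.022] 1.1
scene0 282.0 ((464.300079345703
[... 577 characters left out ...]
31.78822898864746), (48.267032623291016, 12.798896789550781), 12.52880573272705) [-0.266 -0.235  0.022] 0.355
scene0 582.0 ((380.5577087402344, 20.711536407470703), (50.00961685180664, 14.512594223022461), 11.309932708740234) [-0.36  -0.166  0.022] 0.396
scene0 212.0 ((506.5437927246094, 9.167104721069336), (30.489551544189453, 16.480838775634766), 11.888657569885254) [-0.585  0.236  0.022] 0.631
scene0 312.0 ((397.3658447265625, 6.7073163986206055), (24.95752716064453, 15.018688201904297), 6.340191841125488) [-0.462 -0.131  0.022] 0.481
scene0 1299.5 ((323.0, 16.0), (32.0, 62.0), 90.0) [-0.316 -0.36   0.023] 0.479
scene0 658.5 ((240.0, 10.0), (20.0, 46.0), 90.0) [-0.248 -0.642  0.022] 0.688
```

View pics/ta.png

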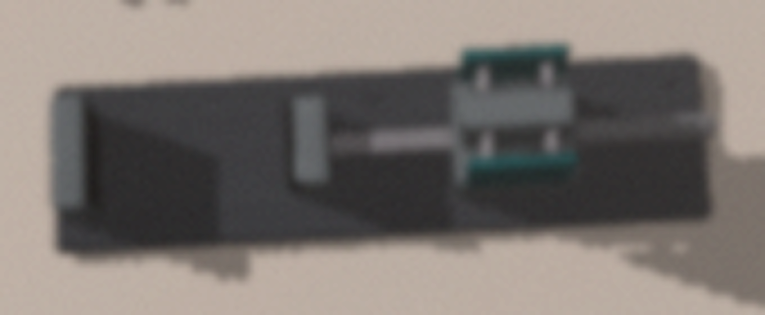

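View pics/tb.png

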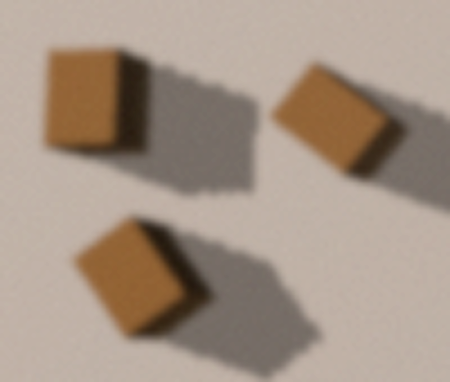

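View pics/sc.png

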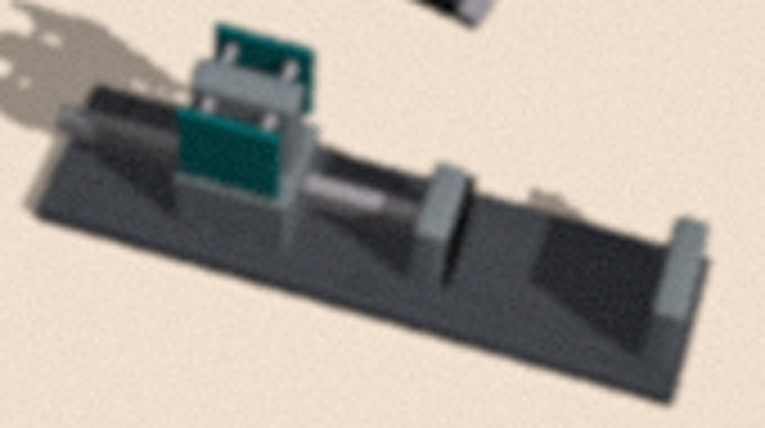

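```bash
python3 - <<'E'
from h import *
s=load('top0')
P=[ray(s,235+x/4.5-.4,225+y/4.5-.4,.012) for x,y in[(57,92),(698,57),(710,215),(60,250)]]
P=np.array(P);print(P.round(4)); c=P.mean(0); d=(P[0]+P[3]-P[1]-P[2]);print(c,np.degrees(np.arctan2(d[1],d[0])),np.linalg.norm(d)/2)
w=r.snapshot('wrist');print(-np.array(w['R']).T@w['t'],w['R'],w['fx'],r.sense()['tcp_pos'])
print(r.inverse_kinematics([.52,.0,.42],[180,0,0]),r.inverse_kinematics([.52,.38,.42],[180,0,0]))
E
```

```text
[[ 0.5954  0.1328  0.012 ]
 [ 0.6005 -0.2144  0.012 ]
 [ 0.5142 -0.2149  0.012 ]
 [ 0.5096  0.1314  0.012 ]]
[ 0.55492124 -0.04127373  0.012     ] 90.80694171958767 0.34678400206956306
[ 0.28572076 -0.53137712  0.38427952] [[ 0.37364356 -0.92756947 -0.00231549]
 [-0.89809212 -0.36239158  0.2492045 ]
 [-0.2319936  -0.09103413 -0.96844812]] 363.12731591941423 [ 0.22356068 -0.55684727  0.40376459]
[-3.74893696e+00 -6.89743281e+00  8.09540162e+01 -2.54444375e-14
  1.05943417e+02  8.62510630e+01] [ 3.31320797e+01  1.24291939e+01  6.10134292e+01 -2.54444375e-14
  1.06557377e+02  1.23132080e+02]
```

```bash
python3 - <<'E'
from h import *
r.reach([.555,.0,.40],[180,0,90])
r.wait(.2)
snap('wrist','w1');print(r.sense()['clock'])
r.reach([.505,.405,.36],[180,0,180])
r.wait(.2)
snap('wrist','w2');st=r.sense();print(st['clock'],st['joints'])
E
```

```text
2.7083
4.475 [ 3.56331789e+01  1.23114155e+01  6.71978937e+01 -3.69683617e-03
  1.00466891e+02 -5.42732924e+01]
```

View pics/w1.png

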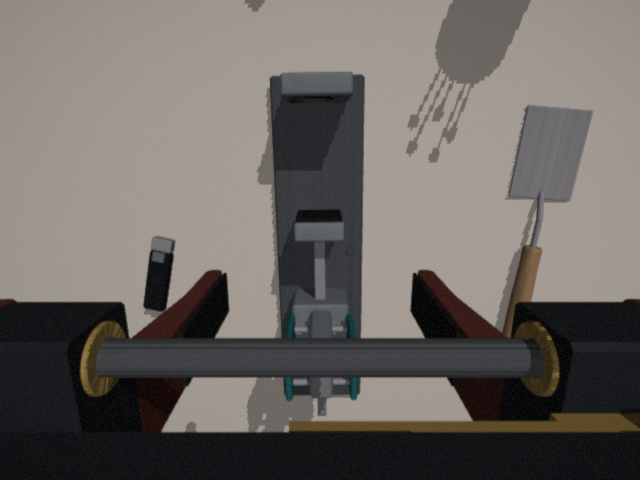

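View pics/w2.png

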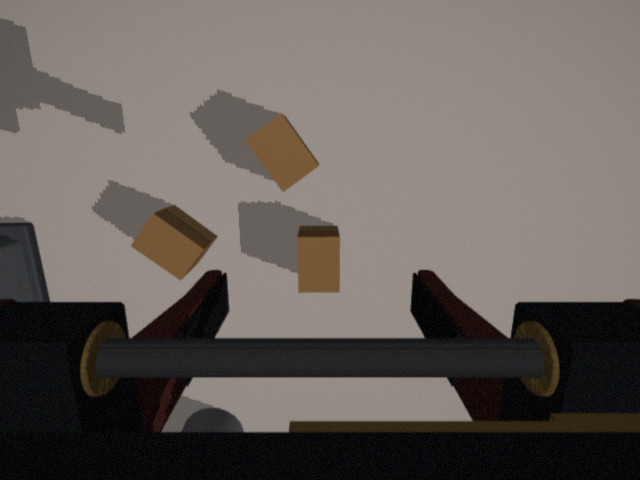

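w1 shows the plate from (272,76)–(364,76) downward, with the stop's top at (281–352, 73–97) and the triggers at x≈291 and 352. In w2 the target block's top face spans about (298–340, 236–292). Next I'll get precise corner positions.

```bash
python3 - <<'E'
from h import *
s=load('w2');f=s['frame'];hsv=cv2.cvtColor(f,cv2.COLOR_RGB2HSV)
m=((hsv[...,1]>90)&(hsv[...,0]<25)&(hsv[...,2]>120)).astype('uint8')
for c in cv2.findContours(m,0,1)[0]:
    if cv2.contourArea(c)>800:
        b=cv2.minAreaRect(c);p=np.array([ray(s,u,v,.045) for u,v in cv2.boxPoints(b)])
        e1=p[1]-p[0];e2=p[2]-p[1];L=e1 if np.linalg.norm(e1)>np.linalg.norm(e2) else e2
        print(b,p.mean(0).round(4),np.linalg.norm(e1).round(4),np.linalg.norm(e2).round(4),'ang',np.degrees(np.arctan2(L[1],L[0])))
s=load('w1');f=s['frame'];g=cv2.cvtColor(f,cv2.COLOR_RGB2GRAY).astype(float)
L=[];Rr=[]
for v in range(84,285,4):
    d=np.diff(cv2.GaussianBlur(g[v:v+1],(5,1),0)[0])
    a=255+np.argmin(d[255:295]);b=345+np.argmax(d[345:385])
    L.append((ray(s,a+.5,v,.012)));Rr.append(ray(s,b+.5,v,.012))
    if v%40==4:print(v,a,b)
L=np.array(L);Rr=np.array(Rr)
for E in(L,Rr):
    k=np.polyfit(E[:,1],E[:,0],1)
    for _ in range(3):
        q=abs(np.polyval(k,E[:,1])-E[:,0])<.002;k=np.polyfit(E[q,1],E[q,0],1)
    print('x=',k,q.sum(),len(q))
hsv=cv2.cvtColor(f,cv2.COLOR_RGB2HSV);m=((hsv[...,0]>80)&(hsv[...,0]<100)&(hsv[...,1]>120)).astype('uint8')
for c in cv2.findContours(m,0,1)[0]:
    if cv2.contourArea(c)>50:print('teal',cv2.boundingRect(c))
print(ray(s,316,74,.065), ray(s,281,97,.065),ray(s,352,97,.065))
i=np.vstack([cv2.resize(f[65:110,260:380],None,fx=5,fy=5,interpolation=0),cv2.resize(f[200:250,260:380],None,fx=5,fy=5,interpolation=0)])
cv2.imwrite('pics/w1c.png',i[...,::-1])
E
```

```text
((282.5973205566406, 150.78189086914062), (64.88317108154297, 39.07736587524414), 55.00798034667969) [0.4415 0.3756 0.045 ] 0.0305 0.0495 ang 35.385764516852255
84 269 364
124 271 363
164 273 362
204 274 362
244 276 361
284 278 361
x= [-0.01450272  0.50870382] 47 51
x= [-0.01548327  0.59833381] 51 51
teal (349, 378, 8, 21)
teal (285, 378, 9, 22)
teal (285, 315, 10, 23)
teal (347, 314, 9, 24)
[0.55156896 0.12327065 0.065     ] [0.52298904 0.1059341  0.065     ] [0.58088205 0.10593088 0.065     ]
```

View pics/w1c.png

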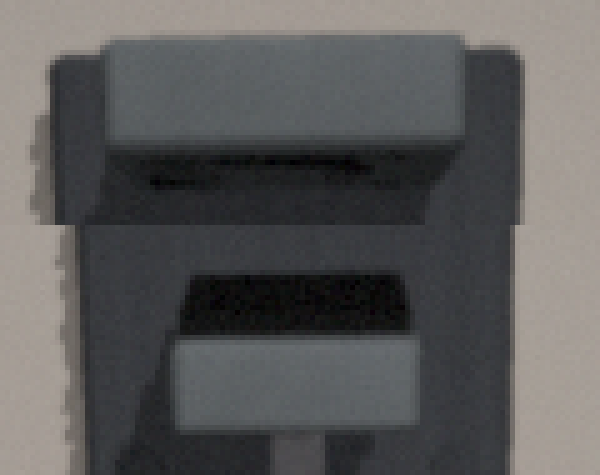

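```bash
python3 - <<'E'
from h import *
s=load('w1')
print('plate end',ray(s,318,75,.012),ray(s,266,76,.012)); print('stop top back/front',ray(s,317,72.2,.065),ray(s,317,93,.065),ray(s,281.5,93,.065),ray(s,353,93,.065))
print('jaw front/back',ray(s,319,222.3,.063),ray(s,319,241,.063),ray(s,295,223,.063),ray(s,344,223,.063))
print('teal outer', [ray(s,u,v,.12) for u,v in((285,314),(356,314),(285,400),(357,399))])
s=load('top0');
print('top: plate ends',ray(s,235+57/4.5-.4,225+170/4.5,.012)[1],ray(s,235+704/4.5-.4,225+135/4.5,.012)[1],'stop front',ray(s,235+84/4.5-.4,225+150/4.5,.065))
s=load('w2');f=s['frame'];hsv=cv2.cvtColor(f,cv2.COLOR_RGB2HSV)
print(f[264,290:350:3].tolist()); print(hsv[264,318],hsv[230,318],f[220:300:4,318].tolist())
E
```

```text
plate end [0.55295821 0.13180516 0.012     ] [0.50409164 0.1309402  0.012     ]
stop top back/front [0.5523746 0.1246062 0.065    ] [0.5523498  0.10898449 0.065     ] [0.52347581 0.10898627 0.065     ] [0.58162698 0.10898268 0.065     ]
jaw front/back [0.55394968 0.00127812 0.063     ] [ 0.55394591 -0.01597267  0.063     ] [0.53252129 0.00063709 0.063     ] [0.57626865 0.00064403 0.063     ]
teal outer [array([ 0.52742595, -0.06007902,  0.12      ]), array([ 0.58297069, -0.06006023,  0.12      ]), array([ 0.52558439, -0.13845579,  0.12      ]), array([ 0.58574915, -0.13745084,  0.12      ])]
top: plate ends 0.13289951041296227 -0.21462003633510413 stop front [0.55237839 0.11003734 0.065     ]
[[100, 95, 93], [102, 96, 92], [103, 98, 93], [116, 85, 50], [119, 91, 58], [116, 88, 53], [115, 86, 53], [117, 86, 52], [115, 84, 51], [120, 89, 56], [116, 86, 51], [117, 86, 52], [118, 87, 55], [116, 85, 51], [119, 89, 55], [118, 86, 54], [119, 88, 57], [151, 142, 136], [151, 143, 137], [150, 142, 135]]
[ 16 135 117] [ 16 139  55] [[101, 97, 90], [104, 98, 93], [58, 46, 26], [49, 34, 19], [71, 55, 32], [118, 88, 53], [115, 85, 51], [118, 87, 54], [117, 85, 54], [117, 86, 52], [117, 85, 50], [117, 88, 55], [118, 87, 55], [118, 88, 55], [117, 87, 53], [116, 86, 52], [116, 86, 53], [118, 88, 53], [133, 113, 97], [151, 144, 136]]
```

```bash
python3 - <<'E'
from h import *
s=load('w2');f=s['frame'];hsv=cv2.cvtColor(f,cv2.COLOR_RGB2HSV)
m=((hsv[...,1]>95)&(hsv[...,0]<25)&(hsv[...,2]>88)).astype('uint8');m[300:]=0
for c in cv2.findContours(m,0,1)[0]:
    if cv2.contourArea(c)>800:
        b=cv2.minAreaRect(c);p=np.array([ray(s,u,v,.045) for u,v in cv2.boxPoints(b)])
        e1=p[1]-p[0];e2=p[2]-p[1];L=e1 if np.linalg.norm(e1)>np.linalg.norm(e2) else e2
        print(b,p.mean(0).round(4),np.linalg.norm(e1).round(4),np.linalg.norm(e2).round(4),'ang',np.degrees(np.arctan2(L[1],L[0])))
s=load('top0');p=ray(s,128.5,272,.045);print(p)
E
```

```text
((318.0, 264.0), (54.0, 42.0), 90.0) [0.5358 0.4033 0.045 ] 0.0353 0.0486 ang 0.7248508813279582
((171.17401123046875, 243.58200073242188), (65.33265686035156, 49.07855224609375), 34.69515609741211) [0.5175 0.2795 0.045 ] 0.0439 0.0524 ang 52.852120158844286
((281.67999267578125, 151.74000549316406), (64.80000305175781, 46.20000457763672), 53.13010025024414) [0.4422 0.3748 0.045 ] 0.0361 0.0494 ang 37.37996058536123
[0.53558557 0.40367938 0.045     ]
```

```bash
python3 - <<'E'
from h import *
r.reach([.5355,.4035,.27],[180,0,180])
r.servo_line([.5355,.4035,.1905],speed=.12)
print(r.sense()['tcp_pos'],r.sense()['contact_force'])
r.grab(15);st=r.sense();print(st['clock'],st['opening'],st['contact_force'],st['tcp_pos'])
r.servo_line([.5355,.4035,.33],speed=.2)
st=r.sense();print(st['clock'],st['opening'],st['contact_force'])
r.reach([.5524,.076,.30],[180,0,90.86])
r.wait(.2)
st=r.sense();print(st['clock'],st['opening'],st['tcp_pos'],st['orientation'])
snap('wrist','w3');snap('scene','s3')
E
```

```text
[0.53574281 0.4037658  0.19181264] [-0.34222609  0.98404311  0.13127204]
6.6 0.035952999641490804 [ 0.16694482  0.36449376 -0.38019189] [0.53548773 0.40348427 0.19043098]
7.45 0.035633017692697576 [-0.31141929 -0.89600085 -2.34651886]
8.9 0.03610294487613595 [0.55252292 0.07693168 0.29999489] [ 1.79997044e+02 -9.25075830e-03  9.09733054e+01]
```

View pics/w3.png

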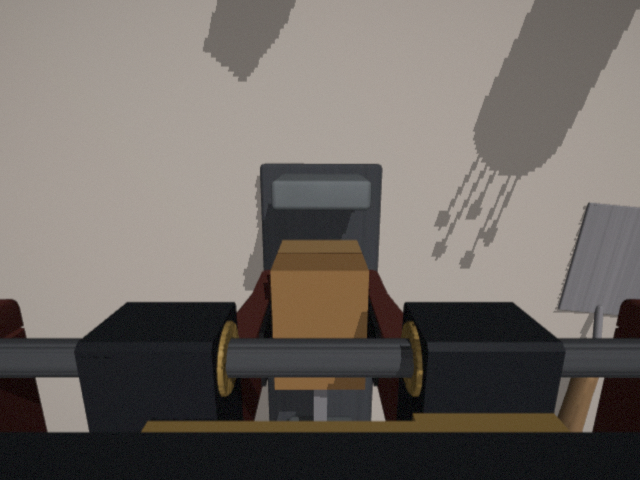

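View pics/s3.png

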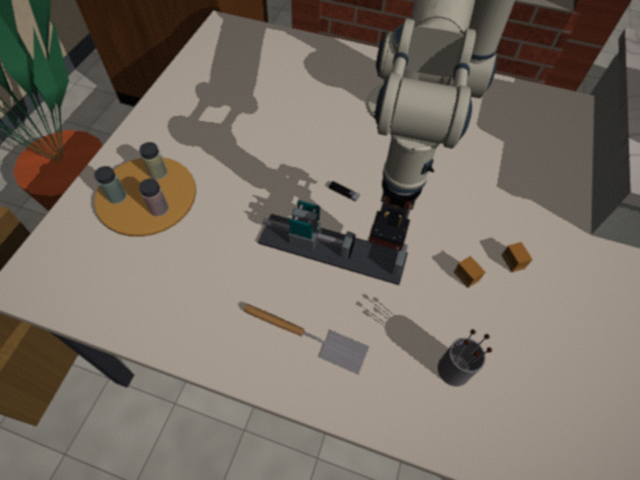

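The block is held squarely. Its top face spans (274–366, 253–387) in w3, with the stop above it at (272–370, 178–208).

```bash
python3 - <<'E'
from h import *
s=load('w3')
a=ray(s,320,253,.1545);b=ray(s,320,387,.1545);print('block top front/back',a,b,(a+b)/2,a-b, ray(s,273,270,.1545),ray(s,366.5,270,.1545))
print('stop top front', ray(s,321,208,.065),ray(s,321,179,.065),ray(s,272,207,.065),ray(s,370,207,.065),'plate',ray(s,321,165,.012),ray(s,262,175,.012),ray(s,380.5,175,.012))
E
```

```text
block top front/back [0.55155907 0.10729838 0.1545    ] [0.55259638 0.05137076 0.1545    ] [0.55207773 0.07933457 0.1545    ] [-0.00103731  0.05592762  0.        ] [0.53445177 0.10048694 0.1545    ] [0.56872135 0.10111443 0.1545    ]
stop top front [0.55223242 0.10882497 0.065     ] [0.55190118 0.12604854 0.065     ] [0.52285125 0.1088958  0.065     ] [0.58158559 0.10996485 0.065     ] plate [0.55199807 0.13149527 0.012     ] [0.50903249 0.12354694 0.012     ] [0.59559632 0.12511805 0.012     ]
```

```bash
python3 - <<'E'
from h import *
f=load('w3')['frame'];i=cv2.resize(f[225:400,230:410],None,fx=4,fy=3.4,interpolation=2)
cv2.imwrite('pics/w3c.png',np.clip(i[...,::-1]*1.6,0,255).astype('uint8'))
E
```

```text
(no output)
```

View pics/w3c.png

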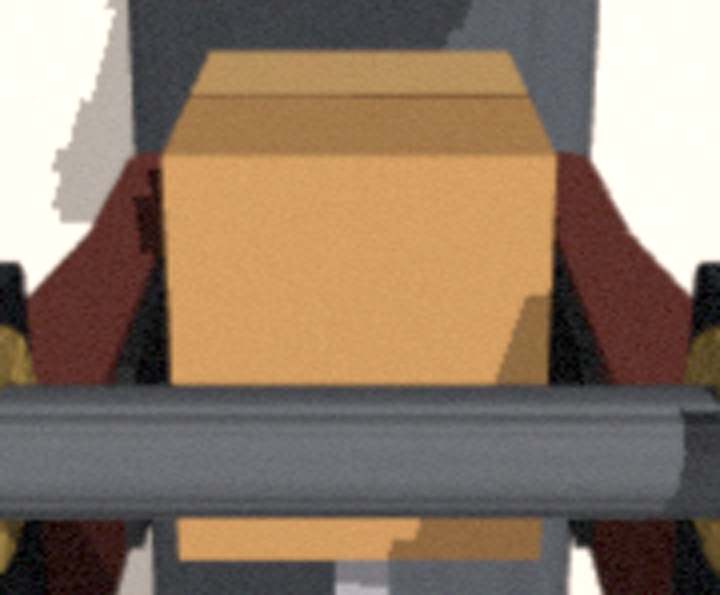

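```bash
python3 - <<'E'
from h import *
s=load('w3')
a=ray(s,320,270.2,.1545);b=ray(s,320,389.3,.1545);print('block top front/back',a,b,(a+b)/2,a-b, ray(s,270.2,270.2,.1545),ray(s,368.7,270.2,.1545))
E
```

```text
block top front/back [0.55168099 0.10072502 0.1545    ] [0.5526161  0.05030745 0.1545    ] [0.55214855 0.07551623 0.1545    ] [-0.00093511  0.05041756  0.        ] [0.53342414 0.10039072 0.1545    ] [0.56953157 0.10105187 0.1545    ]
```

```bash
python3 - <<'E'
from h import *
r.servo_line([.5525,.076,.206],speed=.12)
r.wait(.15);st=r.sense();print(st['tcp_pos'],st['contact_force'])
for z in(.2045,.2035,.2028,.2022):
    r.servo_line([.5525,.076,z],speed=.02); r.wait(.1);st=r.sense();print(z,st['tcp_pos'],st['contact_force'])
    if st['contact_force'][2]>1.5:break
r.let_go();st=r.sense();print(st['clock'],st['opening'])
r.servo_line([.5525,.076,.33],speed=.2)
r.reach([.5525,.03,.34],[180,0,90.86]);r.wait(.2)
snap('wrist','w4');snap('scene','s4');print(r.sense()['clock'])
s=load('s4')['frame'];cv2.imwrite('pics/s4c.png',cv2.resize(s[190:290,250:420],None,fx=4.5,fy=4.5,interpolation=2)[...,::-1])
E
```

```text
[0.55286713 0.07603312 0.20724786] [-0.04023839  0.10287055 -0.79793941]
0.2045 [0.5524986  0.07600065 0.20455546] [-0.13104036 -0.62426892 -1.1541967 ]
0.2035 [0.55249369 0.07599768 0.20346225] [ 0.52412213 -0.26760141 -0.57729953]
0.2028 [0.5525057  0.07600403 0.20278695] [ 0.61769438  0.76071719 -1.50217598]
0.2022 [0.55260041 0.07601031 0.20242439] [ 0.9351729  -0.15532909  0.12587438]
12.4083 0.08779394645206176
13.8083
```

View pics/w4.png

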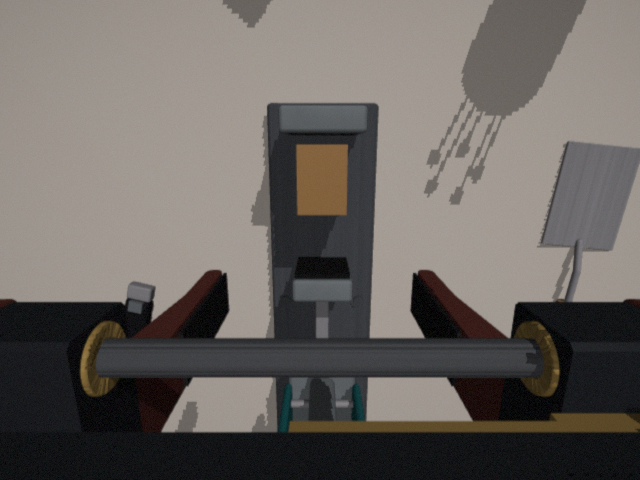

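View pics/s4c.png

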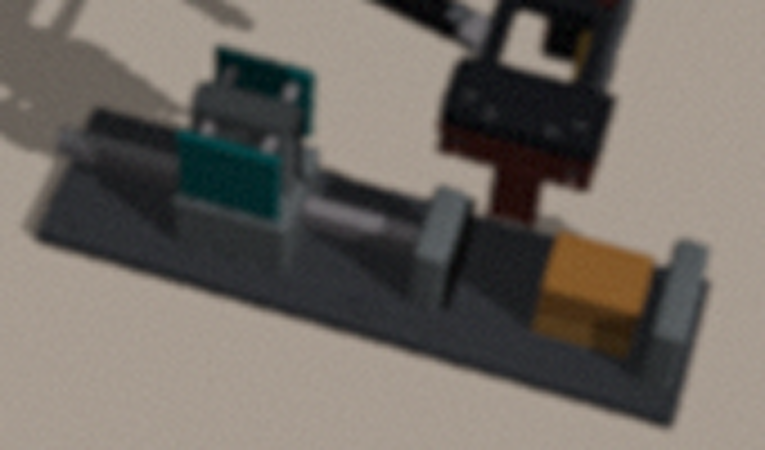

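The block stands square on the centre line, its top at (297–348, 145–216), with a gap to the stop front at v≈132. Now I'll move to the triggers.

```bash
python3 - <<'E'
from h import *
r.reach([.5553,-.112,.34],[180,0,90.86])
r.servo_line([.5553,-.112,.255],speed=.12);r.wait(.1)
st=r.sense();print(st['clock'],st['tcp_pos'],st['contact_force'])
r.grab(15);st=r.sense();print(st['clock'],st['opening'],st['contact_force'],st['tcp_pos'])
r.wait(.4);st=r.sense();print(st['clock'],st['opening'],st['contact_force'],st['torque'],st['tcp_pos'])
snap('scene','s5');snap('top','t5')
s=load('s5')['frame'];cv2.imwrite('pics/s5c.png',cv2.resize(s[190:290,250:420],None,fx=4.5,fy=4.5,interpolation=2)[...,::-1])
E
```

```text
15.3917 [ 0.5556363  -0.11202279  0.25641305] [ 1.10247825 -0.3926518   0.28273366]
16.2417 0.039384212006844194 [ 5.87566745 -1.22782515 -0.3867489 ] [ 0.55563755 -0.11205524  0.25523611]
16.6417 0.03935800844005773 [ 5.53032476 -0.66132876 -1.36734597] [-0.09440244 -0.5696282  -0.07063976] [ 0.55563935 -0.11203246  0.25520401]
```

View pics/s5c.png

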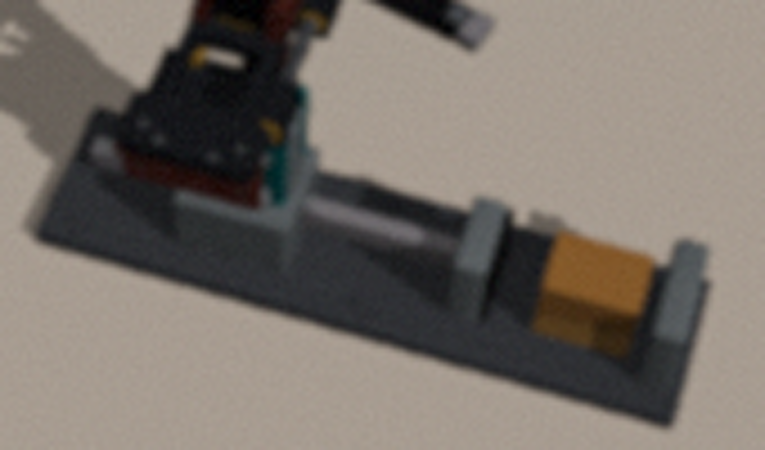

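```bash
python3 - <<'E'
from h import *
for i in range(2):
    r.let_go()
    if i==0:r.servo_line([.5557,-.112,.255],speed=.05)
    r.wait(.15)
    r.grab(15);r.wait(.2);st=r.sense();print(st['clock'],st['opening'],st['contact_force'],st['tcp_pos'])
    snap('scene','s6%d'%i);snap('top','t6%d'%i)
s=load('s61')['frame'];cv2.imwrite('pics/s6c.png',cv2.resize(s[190:290,250:420],None,fx=4.5,fy=4.5,interpolation=2)[...,::-1])
E
```

```text
19.0583 0.03961911462553956 [ 2.4133187  -0.94052825 -0.91039887] [ 0.55581864 -0.11199116  0.25504207]
21.125 0.04575303293206847 [ 3.84883051 -0.28807921 -0.38932965] [ 0.5557936  -0.11201106  0.25504312]
```

View pics/s6c.png

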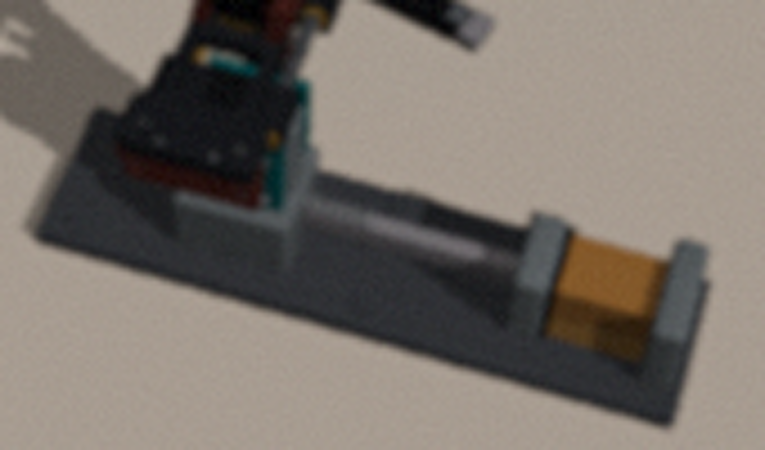

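The third squeeze stopped short of full travel, at 45.8 mm, and the jaw is on the block. I'll raise the grip into the 15–20 N range and check that it holds still.

```bash
python3 - <<'E'
from h import *
r.servo_line([.5559,-.112,.255],speed=.02)
r.grab(18);r.wait(.5);st=r.sense();print(st['clock'],st['opening'],st['contact_force'],st['tcp_pos'])
snap('scene','s7');snap('top','t7')
f=load('t7')['frame'];g=load('s7')['frame']
i=np.vstack([cv2.resize(f[225:295,235:405],None,fx=4,fy=4,interpolation=2),cv2.resize(g[210:285,250:420],None,fx=4,fy=4,interpolation=2)])
cv2.imwrite('pics/c7.png',np.clip(i[...,::-1]*1.4,0,255).astype('uint8'))
E
```

```text
22.1917 0.04572675742131559 [ 0.25942073 -0.60872106  0.43958759] [ 0.55587814 -0.11202333  0.25501841]
```

View pics/c7.png

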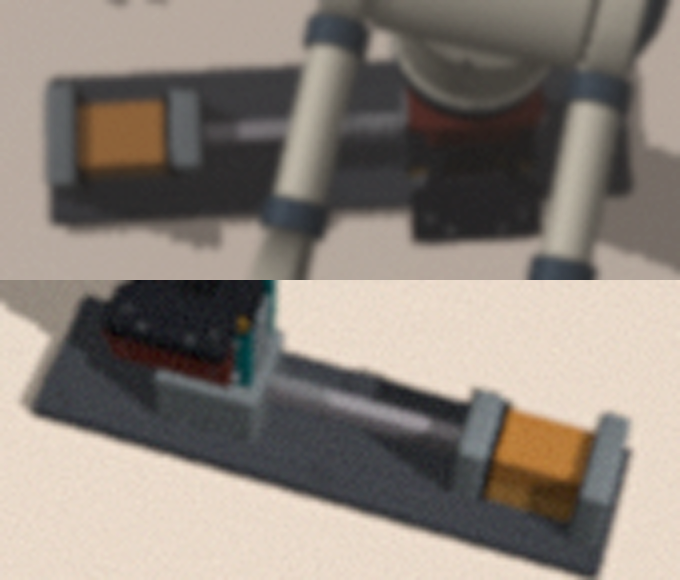

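The block sits snug and square between the jaw and the stop. The opening stayed at 45.7 mm when the grip rose from 15 to 18 N, so the jaw is pressing hard against it. Handing in.

```bash
python3 - <<'E'
from h import *
r.hand_in()
st=r.sense();print(st['clock'],st['opening'],st['contact_force'])
E
```

```text
the job is handed in; nothing more can be done
the job is handed in; nothing more can be done
```

The block is clamped against the end stop, and I handed the job in at about 22 s with the triggers still squeezed at 18 N.

- **Block:** I took the farthest of the three, about 0.67 m from the base, set it lengthwise in the slot and let go. The wrist picture showed it flat, centred and short of the stop.
- **Clamping:** I pumped the triggers three times at 15 N. The first two squeezes went to full travel (about 39.5 mm between the fingers), and the third stopped short at 45.8 mm with the jaw on the block.
- **Last checks:** Raising the grip to 18 N left the opening at 45.7 mm, and the net force on the tool was under 1 N. The top and scene views show the block square between jaw and stop with no visible gap.
- **Not checked:** I never moved close to the bystanders, but did not re-measure their positions. I also could not read the state after handing in, as the interface had closed. None of the checks I made failed. One width reading of the held block was wrong because I misread an edge; I corrected it before placing the block.

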